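# Spread the dishwasher tablets and hold the tray level

## Task

The dishwasher tablets lie heaped at one end of the carrying tray: spread them out so that all five lie flat on the tray in a single layer, two or three of them on each side of the handle. Then lift the tray by its handle, straight up to some 10 to 20 cm above the counter, and finish while holding it there, level and still, with every tablet still lying flat and spread out on it. Leave the other things on the counter where they are.

Things in the scene. Friction and masses are not known exactly. Their poses are not given: they have to be found in the camera images.
- tray: Flat rectangular wooden carrying tray, 130 mm along its x, 260 mm along its y, origin at the centre of its underside (z up). Floor 4 mm thick, rim wall 3 mm thick and 18 mm high. A handle stands in the middle (see tray_handle). About 0.25 to 0.5 kg without load. At the start its y axis points within 0.3 rad of the robot's left (world y), and the heap is at its +y end; the other end is empty.
- tray_handle (a point): Centre of the tray's wooden grip bar (lighter wood), 44 mm above the underside over the tray's centre. The bar is 60 mm along the tray's x, 12 mm thick along the tray's y and 24 mm high, its top 56 mm above the underside; it stands on two thin posts 20 mm either side of the centre. Pinch it across its 12 mm thickness from above, closing along the tray's y.
- tab_a: White dishwasher tablet, a chunky rounded block 27 mm (its x) by 36 mm (its y) by 17 mm (its z), origin at its middle, 20 g. All five are alike; at the start they lie flat, three side by side on the tray floor along the tray's x and two on top of them; their y axes run within about 0.2 rad of the tray's y. Flat on the tray floor, its middle is 12.5 mm above the tray's underside.
- tab_b: White dishwasher tablet, a chunky rounded block 27 mm (its x) by 36 mm (its y) by 17 mm (its z), origin at its middle, 20 g. All five are alike; at the start they lie flat, three side by side on the tray floor along the tray's x and two on top of them; their y axes run within about 0.2 rad of the tray's y. Flat on the tray floor, its middle is 12.5 mm above the tray's underside.
- tab_c: White dishwasher tablet, a chunky rounded block 27 mm (its x) by 36 mm (its y) by 17 mm (its z), origin at its middle, 20 g. All five are alike; at the start they lie flat, three side by side on the tray floor along the tray's x and two on top of them; their y axes run within about 0.2 rad of the tray's y. Flat on the tray floor, its middle is 12.5 mm above the tray's underside.
- tab_d: White dishwasher tablet, a chunky rounded block 27 mm (its x) by 36 mm (its y) by 17 mm (its z), origin at its middle, 20 g. All five are alike; at the start they lie flat, three side by side on the tray floor along the tray's x and two on top of them; their y axes run within about 0.2 rad of the tray's y. Flat on the tray floor, its middle is 12.5 mm above the tray's underside.
- tab_e: White dishwasher tablet, a chunky rounded block 27 mm (its x) by 36 mm (its y) by 17 mm (its z), origin at its middle, 20 g. All five are alike; at the start they lie flat, three side by side on the tray floor along the tray's x and two on top of them; their y axes run within about 0.2 rad of the tray's y. Flat on the tray floor, its middle is 12.5 mm above the tray's underside.
- mug: Bystander: speckled stoneware mug with one handle, 63 x 88 x 49 mm high, origin at its underside.
- tin: Bystander: round food tin, 57 mm across, 72 mm high, origin at the centre of its underside.
- timer: Bystander: round kitchen timer, 60 mm across, 52 mm high, origin at the centre of its underside.
- glass: Bystander: small clear glass, 51 mm across, 58 mm high, origin at the centre of its underside.
- tape: Bystander: roll of white label tape lying flat, 66 mm across, 19 mm high, origin at the centre of its underside.
- jar: Bystander: spice jar with a red cap, 45 mm across, 108 mm high, origin at the centre of its underside.
- sachets: Bystander: open box of sachets, 66 x 100 x 77 mm high, origin at the centre of its underside.
Things that resemble listed ones, but are neither listed nor needed, are in the scene too. Leave any purple look-alike of the tab_b alone.

How it is judged:
On the way, in this order (a step that is already met when the one before it is completed fails the run):
1. with the tray still standing on the counter, all five tablets lie flat on its floor in one layer, at least two on each side of the handle (z of tab_a in the frame of tray between 0.009 and 0.0155 m and x of tab_a in the frame of tray between -0.065 and 0.065 m and y of tab_a in the frame of tray between -0.13 and 0.13 m and z of tab_b in the frame of tray between 0.009 and 0.0155 m and x of tab_b in the frame of tray between -0.065 and 0.065 m and y of tab_b in the frame of tray between -0.13 and 0.13 m and z of tab_c in the frame of tray between 0.009 and 0.0155 m and x of tab_c in the frame of tray between -0.065 and 0.065 m and y of tab_c in the frame of tray between -0.13 and 0.13 m and z of tab_d in the frame of tray between 0.009 and 0.0155 m and x of tab_d in the frame of tray between -0.065 and 0.065 m and y of tab_d in the frame of tray between -0.13 and 0.13 m and z of tab_e in the frame of tray between 0.009 and 0.0155 m and x of tab_e in the frame of tray between -0.065 and 0.065 m and y of tab_e in the frame of tray between -0.13 and 0.13 m and (y of each of tab_a, tab_b in the frame of tray above 0.005 m or y of each of tab_a, tab_c in the frame of tray above 0.005 m or y of each of tab_a, tab_d in the frame of tray above 0.005 m or y of each of tab_a, tab_e in the frame of tray above 0.005 m or y of each of tab_b, tab_c in the frame of tray above 0.005 m or y of each of tab_b, tab_d in the frame of tray above 0.005 m or y of each of tab_b, tab_e in the frame of tray above 0.005 m or y of each of tab_c, tab_d in the frame of tray above 0.005 m or y of each of tab_c, tab_e in the frame of tray above 0.005 m or y of each of tab_d, tab_e in the frame of tray above 0.005 m) and (y of each of tab_a, tab_b in the frame of tray below -0.005 m or y of each of tab_a, tab_c in the frame of tray below -0.005 m or y of each of tab_a, tab_d in the frame of tray below -0.005 m or y of each of tab_a, tab_e in the frame of tray below -0.005 m or y of each of tab_b, tab_c in the frame of tray below -0.005 m or y of each of tab_b, tab_d in the frame of tray below -0.005 m or y of each of tab_b, tab_e in the frame of tray below -0.005 m or y of each of tab_c, tab_d in the frame of tray below -0.005 m or y of each of tab_c, tab_e in the frame of tray below -0.005 m or y of each of tab_d, tab_e in the frame of tray below -0.005 m) and height (world z) of tray below 0.02 m), for 0.2 s.
2. the tray hangs in the grip, at least 9 cm up and level (height (world z) of tray above 0.09 m and distance of tray from where it was at the start of the episode below 0.25 m and angle between tray's own z axis and vertical below 0.12 rad and contact force between tray and the fingers above 2 N), for 0.2 s.
At the end, for the whole second after the job is handed in: The fingers hold the tray (over 2 N), underside at least 9 cm up and within 25 cm of where it stood, level to 0.12 rad, below 3 cm/s and 0.15 rad/s, touching no bystander; all five tablets lie flat on its floor, at least two on each side of the handle (all of step 2 and z of tab_a in the frame of tray between 0.009 and 0.0155 m and x of tab_a in the frame of tray between -0.065 and 0.065 m and y of tab_a in the frame of tray between -0.13 and 0.13 m and z of tab_b in the frame of tray between 0.009 and 0.0155 m and x of tab_b in the frame of tray between -0.065 and 0.065 m and y of tab_b in the frame of tray between -0.13 and 0.13 m and z of tab_c in the frame of tray between 0.009 and 0.0155 m and x of tab_c in the frame of tray between -0.065 and 0.065 m and y of tab_c in the frame of tray between -0.13 and 0.13 m and z of tab_d in the frame of tray between 0.009 and 0.0155 m and x of tab_d in the frame of tray between -0.065 and 0.065 m and y of tab_d in the frame of tray between -0.13 and 0.13 m and z of tab_e in the frame of tray between 0.009 and 0.0155 m and x of tab_e in the frame of tray between -0.065 and 0.065 m and y of tab_e in the frame of tray between -0.13 and 0.13 m and (y of each of tab_a, tab_b in the frame of tray above 0.005 m or y of each of tab_a, tab_c in the frame of tray above 0.005 m or y of each of tab_a, tab_d in the frame of tray above 0.005 m or y of each of tab_a, tab_e in the frame of tray above 0.005 m or y of each of tab_b, tab_c in the frame of tray above 0.005 m or y of each of tab_b, tab_d in the frame of tray above 0.005 m or y of each of tab_b, tab_e in the frame of tray above 0.005 m or y of each of tab_c, tab_d in the frame of tray above 0.005 m or y of each of tab_c, tab_e in the frame of tray above 0.005 m or y of each of tab_d, tab_e in the frame of tray above 0.005 m) and (y of each of tab_a, tab_b in the frame of tray below -0.005 m or y of each of tab_a, tab_c in the frame of tray below -0.005 m or y of each of tab_a, tab_d in the frame of tray below -0.005 m or y of each of tab_a, tab_e in the frame of tray below -0.005 m or y of each of tab_b, tab_c in the frame of tray below -0.005 m or y of each of tab_b, tab_d in the frame of tray below -0.005 m or y of each of tab_b, tab_e in the frame of tray below -0.005 m or y of each of tab_c, tab_d in the frame of tray below -0.005 m or y of each of tab_c, tab_e in the frame of tray below -0.005 m or y of each of tab_d, tab_e in the frame of tray below -0.005 m) and linear speed of tray below 0.03 m/s and angular speed of tray below 0.15 rad/s and not (contact force between tray and mug above 0.1 N) and not (contact force between tray and tin above 0.1 N) and not (contact force between tray and timer above 0.1 N) and not (contact force between tray and glass above 0.1 N) and not (contact force between tray and tape above 0.1 N) and not (contact force between tray and jar above 0.1 N) and not (contact force between tray and sachets above 0.1 N)); the arm keeps its last pose, push and grip.
It fails at once if the tray is tipped by more than 0.35 rad (angle between tray's own z axis and vertical above 0.35 rad).
It fails at once if a bystander is moved by more than 4 cm (distance of any of mug, tin, timer, glass, tape, jar, sachets from where it was at the start of the episode above 0.04 m).
It also fails if it takes over 58 s, if anything falls off the work surface, if the arm or the gripper's body presses on something with over 40 N, if the wrist force passes 120 N, or if a joint passes its speed limit or range.

## Robot

A 7-joint arm with a two-finger parallel gripper is mounted at the origin on a cart in front of the work surface, level with it; the furniture and walls round the work are solid. World frame = base frame: x ahead of the robot, y to its left, z up, the work surface at z = 0. Lengths are in m, angles in rad, forces in N, time in s.
With the tool pointing down it reaches from about 0.35 to 0.9 m from the base axis. Payload 8.1 kg.
Tool frame: the origin (TCP) lies at the very end of the fingers, on their centre line; the grasp point (between the pads) lies arm.hold_point_z behind it (arm.hold_point_z is the distance from the TCP to the grasp point, in m); z points along the fingers, y is the line along which they close (so a half turn about z gives the same grasp; the last joint's range is limited). The gripper opens to 92 mm and grips with 3 to 60 N. Pads are 19 mm wide; open, the fingers measure 130 mm over their backs; the gripper's body (75 mm by 190 mm) begins 47 mm behind the grasp point.
Start: joints at [1.046, 0.434, 0.025, 1.573, -0.012, 1.134, -0.075], TCP at [0.256, -0.57, 0.227] pointing down, gripper open.
Joint ranges: [-2.62, 2.62], [-0.44, 2.09], [-1.27, 1.32], [0.08, 2.57], [-1.32, 4.46], [0.12, 2], [-2.74, 2.74]. Speed limits (rad/s): [2.22, 2.22, 3.01, 3.01, 3.14, 3.14, 3.14].

## Interface

Orientations are given as a rotation vector (axis times angle).
In Python, from cell import arm, vision, job, cut_out gives the robot as it stands. The module is installed in compiled form; this text tells all that it offers.
- The arm moves only by the tool play_rows, never from a script. Its argument "increments" is text: rows parted by semicolons, each of 5 numbers parted by spaces: the shift along the tool's x, y, z in cm, then the turn about the tool's z in degrees, then the opening, from -1 (shut) to 1 (fully open), so that 0 is half open. A call has 1 to 5 rows; each row shifts and turns the commanded pose from where the row before left it, along the tool's axes as they then stand; what a row does not reach is not made up. A row lasts 1/12 s, in which the tool goes at most 41.7 mm and 7.16 degrees, less where a joint would pass 70% of its speed; a pose out of reach is approached as far as the arm can. A call is refused whole if a number of a shift passes 4.17 or a number of a turn 7.16, either way. A call with a gripper value outside its range is refused whole. The fingers move at their own pace and stop on an object; "grip_force" is the grip in N (left out, the last holds). Time passes only in rows, so rows that do not move let the fingers close. It gives the time, the measured TCP pose, the force, the opening and the grip force at its end, in the units of the state.
- arm.observe(): the state, without advancing time (a new reading comes with each control period).
- vision.get_image(name): name is "scene" or "top"; returns a dict with "frame" (384x512x3 uint8, red, green, blue), "z_map" (384x512 float32, m along the optical axis (not along the pixel's ray), 0 where there is no reading), "mtx" (3x3 intrinsics, pixels), "distortion" ([k1, k2, p1, p2, k3] as OpenCV has them; the pictures are not rectified), "cam_to_world" (4x4, takes a point from camera to world coordinates). Camera axes: x right, y up, looking along -z (the intrinsics and any distortion apply to the point x, -y, -z); pixel columns grow to the right and rows downward; lengths in m; the calibration is good to about 2 mm. A picture is of the moment at which its call begins.
- job.sign_off(): hands the job in; it is judged then, once.
Trained networks look in a picture, given as the dict that the camera call returned (one of the last four; its "shot" number tells which), for a name from the list of things; names that differ only in an ending like _2 or _b are one class to them, and where a whole thing is asked for, a point or a joint stands for the part that bears it (a point fixed in the world has none). Each returns a list of dicts, best first, with "confidence" (0 to 1); they miss things now and then, are a little off and sometimes report something else, mostly with a low value. They report only what shows in the picture. A call takes as long as a camera call. They do not tell look-alikes from the thing itself.
- cut_out(query, picture): "mask" (384x512 bool, what is visible of it) and "point" ([row, column] in pixels, amid what is visible of it).
The state is a dict: "clock": time; "joints": joint angles; "dq": joint speeds; "joint_efforts": joint torques, N m; "position": TCP position; "ee_rot": TCP orientation; "force": force on the tool from outside, world axes, zero at the start; "ft_torque": the same for the moment, N m; "width": opening from 0.0 (shut) to 1.0 (fully open); "gripper_force": force on a finger pad.
Only numpy, scipy, OpenCV 4.12 (cv2) and the standard library are available. Lean on these libraries where they do the work, as an engineer would, in place of code of your own. Each camera call takes 0.05 s, during which the arm holds its last target. There are 200 camera calls.

## Working session

There is one attempt and no reset: what is moved stays moved. The work goes in short steps, Python scripts to look and compute and a tool call to move; the robot and the scene stay as the last step left them, time stands still between calls to the robot, and variables do not carry over. Pictures are saved under pics/ and viewed, at most 10 in all, crops included, and the job is handed in when it is done.

Besides the shell and the picture viewer there is one more tool, called after "Call:" as name(argument=value, ...) on one line, values as JSON. play_rows: Moves the arm, as the interface text tells. Its arguments: {"type":"object","properties":{"increments":{"type":"string"},"grip_force":{"type":"number"}},"required":["increments"]}

```bash
mkdir -p pics
cat > h.py <<'E'
import numpy as np, cv2
from cell import arm, vision, job, cut_out
def world(p):
    h,w=p["z_map"].shape
    v,u=np.mgrid[0:h,0:w]
    pts=np.stack([u,v],-1).reshape(-1,1,2).astype(np.float64)
    n=cv2.undistortPoints(pts,p["mtx"],np.array(p["distortion"])).reshape(h,w,2)
    z=p["z_map"]
    c=np.stack([n[...,0]*z,-n[...,1]*z,-z,np.ones_like(z)],-1)
    return (c@np.array(p["cam_to_world"]).T)[...,:3]
def save(p,name,crop=None,s=1):
    f=p["frame"][...,::-1]
    if crop: f=f[crop[0]:crop[1],crop[2]:crop[3]]
    cv2.imwrite("pics/"+name,cv2.resize(f,None,fx=s,fy=s,interpolation=cv2.INTER_CUBIC))
E
python3 - <<'E'
from h import *
a=vision.get_image("top");b=vision.get_image("scene")
im=np.hstack([a["frame"],b["frame"]]) 
cv2.imwrite("pics/top.png",cv2.resize(a["frame"][...,::-1],(800,600)));cv2.imwrite("pics/scene.png",cv2.resize(b["frame"][...,::-1],(800,600)))
np.savez("s0.npz",wt=world(a),ws=world(b),f=a["frame"])
print(arm.observe(),arm.hold_point_z)
E
```

```text
{'clock': 0.1, 'joints': array([ 1.04638175,  0.43512953,  0.025013  ,  1.57400507, -0.01161833,
        1.13395761, -0.07514858]), 'dq': array([ 1.31013893e-03,  5.34633122e-05, -4.17787073e-04, -2.26883002e-03,
       -7.17339066e-04, -1.00303260e-04, -7.91367528e-04]), 'joint_efforts': array([ 4.25002479e-03, -6.69126463e+01,  9.88886543e-01, -3.15145719e+01,
       -6.03829441e-02,  3.73705721e-02,  3.53635448e-05]), 'position': array([ 0.25564172, -0.56984196,  0.22603906]), 'ee_rot': array([-3.07076826e+00, -6.57164952e-01,  6.33105583e-04]), 'force': array([-0.1171981 , -0.42010736, -0.64994111]), 'ft_torque': array([-0.00880588, -0.03699076,  0.01656517]), 'gripper_force': 0.0, 'width': 1.0043240101958741} 0.0188
```

View pics/top.png

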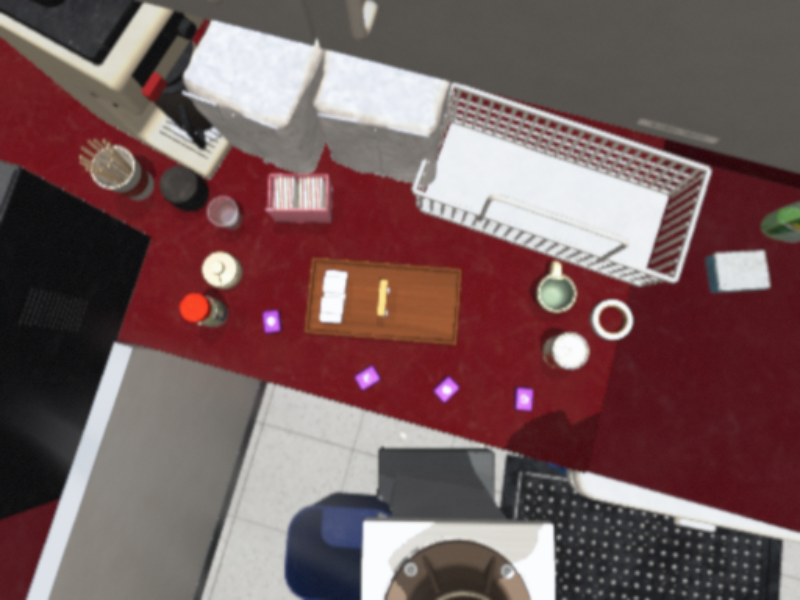

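View pics/scene.png

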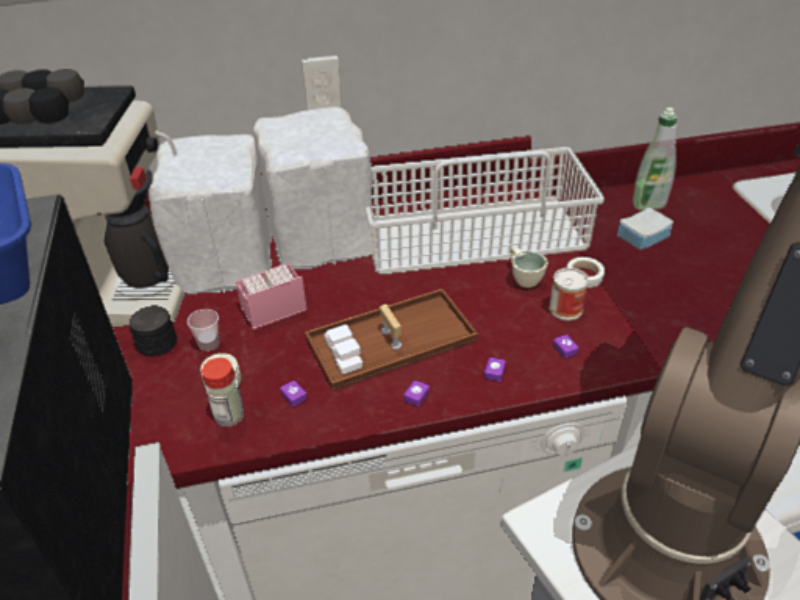

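The tray is at about (382,300) in the 800x600 top view, with the handle at (383,297) and the white heap at its left (+y) end at (333,297). The purple decoys sit in front of it. Next I'll measure these.

Run:
```python
from h import *
p=vision.get_image("top");W=world(p);f=p["frame"].astype(int)
m=cut_out("tray",p)[0]["mask"]; 
print(m.sum())
q=W[m]; 
ys,xs=np.where(m); print(xs.min(),xs.max(),ys.min(),ys.max())
lo=q[q[:,2]<0.03]
r=cv2.minAreaRect((lo[:,:2]*1000).astype(np.float32));print("rect",r, cv2.boxPoints(r))
h=cut_out("tray_handle",p)
print([ (x["confidence"],x["point"]) for x in h])
box=np.zeros_like(m);box[ys.min():ys.max(),xs.min():xs.max()]=1
hp=(W[...,2]>0.045)&(W[...,2]<.07)&box
yy,xx=np.where(hp);print("high",hp.sum(),W[hp].mean(0) if hp.any() else 0, W[hp].min(0),W[hp].max(0))
wh=box&(f.min(-1)>150)
print("white z pct",np.percentile(W[wh][:,2],[5,25,50,75,95]))
for t in cut_out("tab_a",p):
    c=W[t["mask"]];print(t["confidence"],t["point"],t["mask"].sum(),np.median(c,0))
y0,y1,x0,x1=ys.min()-4,ys.max()+4,xs.min()-4,xs.min()+70
save(p,"crop.png",(y0,y1,x0,x1),9);print(y0,x0)
np.set_printoptions(linewidth=250)
print((W[y0+2:y1-2,x0+6:x0+36,2]*1000).round().astype(int)[::2])
```

```text
4266
196 294 166 221
rect ((523.2605590820312, 130.99319458007812), (268.40252685546875, 138.1224365234375), 86.25611114501953) [[445.58383     1.5877991]
 [583.4115     -7.4311447]
 [600.93726   260.3986   ]
 [463.10962   269.41754  ]]
[(0.84, [193.0, 250.5])]
high 110 [0.52040692 0.12914651 0.05541688] [0.49166181 0.12270192 0.04583325] [0.54934444 0.13563524 0.05996736]
white z pct [0.00460773 0.02076925 0.0350279  0.03785644 0.04009738]
0.71 [238.8, 235.6] 93 [0.3907256  0.15156345 0.01656954]
0.61 [177.3, 215.2] 41 [0.56531078 0.21155533 0.02067743]
0.54 [208.0, 211.8] 78 [0.49100863 0.21787019 0.02077969]
0.45 [251.5, 289.0] 111 [0.36927858 0.02073656 0.01687586]
0.43 [182.6, 212.4] 134 [0.54315166 0.21167068 0.03744402]
0.42 [190.6, 212.2] 77 [0.52881958 0.2106895  0.02149636]
0.42 [199.3, 210.7] 136 [0.50947325 0.21456687 0.03761932]
162 192
[[   0    1    0    3    2    0    1    2   -1    0    1   -1    0    2    2   -1    0    1   -1   -1    1    3   -2   -1    0   -1   -1   -2    0    0]
 [  -1   -1   18   19   21   17   21   15   17   15   21   20   17   19   21   16   1
[... 3652 characters left out ...]
5   19   16   18   20   17   19   18   20   15   17   17   15   19   19   16   15   17]
 [   0    1   -2   -2    0    2    0    0    2    0    3    2    1    1    2    0    0   -2   -1    0   -3   -1   -1   -4   -1    1    3   -2   -1    0]
 [  -5    1   -2    2    1    0   -1    0    1   -2   -1   -3   -2   -1   -2    1    1   -4    0    1    0    1    0    3    3    0 1021    0   -1   -1]
 [  -2    0   -2    0   -2   -1    4    1    0   -3    1   -3    3   -1    0   -2   -2    0    0    0    2   -1   -2   -3    1    3   -3   -3    1    1]
 [1021   -1   -1   -2   -2   -3    2    1    0    1   -3   -2    0    0   -1    0    1   -2   -1   -3    2   -4    0   -1   -3   -6   -1    3    1   -1]]
```

View pics/crop.png

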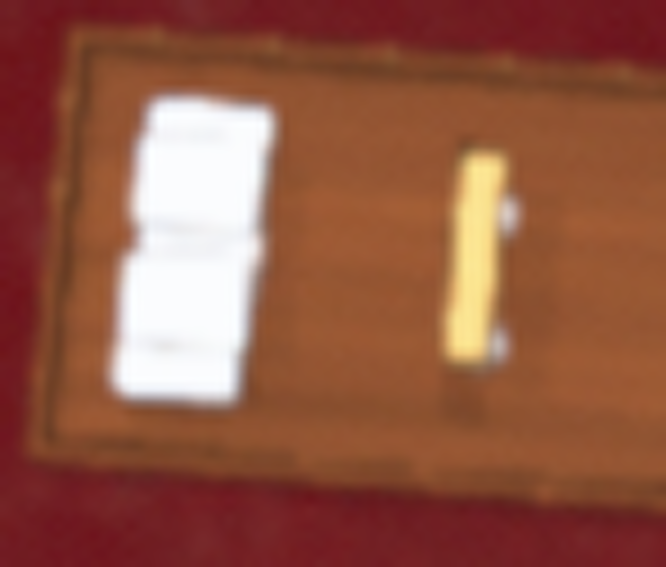

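The three lower tablets are hidden under two upper ones, at crop pixels about (200,180) and (185,300). The handle is at crop (475,255). Next: the upper tablets' poses and the tool-frame moves to reach them.

```bash
cat >> h.py <<'E'
TC=np.array([0.5208,0.1297]); TY=-0.0653   # tray centre, yaw
def tray(q,c=None,yaw=None):
    c=TC if c is None else c; yaw=TY if yaw is None else yaw
    R=np.array([[np.cos(yaw),np.sin(yaw)],[-np.sin(yaw),np.cos(yaw)]])
    o=np.array(q,float); o[...,:2]=(o[...,:2]-c)@R.T; return o
def totool(tx,ty,z,yaw=TY):
    """tool-frame shift (cm) and turn (deg) to tray point"""
    from scipy.spatial.transform import Rotation as Ro
    s=arm.observe(); R=Ro.from_rotvec(s["ee_rot"])
    c,sn=np.cos(TY),np.sin(TY)
    w=np.array([TC[0]+c*tx-sn*ty,TC[1]+sn*tx+c*ty,z])
    d=R.inv().apply(w-s["position"])*100
    X=R.apply([1,0,0]); t=np.degrees(np.arctan2(X[1],X[0])-yaw); t=(t+90)%180-90
    print("target",w.round(4),"pos",s["position"].round(4),"tooltilt",R.apply([0,0,1]).round(3),"shift cm",d.round(2),"turn",round(t,2),"t",round(s["clock"],2))
E
python3 - <<'E'
from h import *
p=vision.get_image("top");W=world(p);T=tray(W)
box=(abs(T[...,0])<.06)&(abs(T[...,1])<.122)
hp=(abs(T[...,0])<.05)&(abs(T[...,1])<.02)&(W[...,2]>.048)&(W[...,2]<.07)
print("handle",T[hp].mean(0), cv2.minAreaRect((T[hp][:,:2]*1000).astype(np.float32)))
lo=(W[...,2]>-.1)&(W[...,2]<.03)&(W[...,2]>.011)&(abs(T[...,0])<.08)&(abs(T[...,1])<.145)
rim=lo&((abs(T[...,0])>.055)|(abs(T[...,1])>.122)); r=T[rim]
for n,a,b in((("x"),0,1),(("y"),1,0)):
    for s in(-1,1):
        k=r[(r[:,a]*s>(.055 if a==0 else .122))&(abs(r[:,b])<(.11 if a==0 else .05))]
        print(n,s,len(k),np.polyfit(k[:,b],k[:,a],1))
up=((W[...,2]>.030)&(W[...,2]<.047)&box&(T[...,1]>.03)).astype(np.uint8)
for U in(0,1):
    k=(up>0)&((T[...,0]>0.001)==bool(U))
    print("upper",k.sum(),cv2.minAreaRect((T[k][:,:2]*1000).astype(np.float32)),np.median(T[k],0))
lw=(W[...,2]>.0155)&(W[...,2]<.027)&box&(T[...,1]>.03)
print("lower", T[lw][:,:2].min(0),T[lw][:,:2].max(0),np.percentile(T[lw][:,1],[3,97]))
totool(-.0175,.084,.1)
E
```

```text
handle [-0.00071454 -0.00046874  0.05529779] ((-0.12032127380371094, -0.29169559478759766), (57.976741790771484, 11.956053733825684), 0.11791588366031647)
x -1 145 [ 0.00122821 -0.0626933 ]
x 1 150 [0.00158907 0.06404526]
y -1 66 [-0.00032752 -0.12868117]
y 1 68 [0.00053059 0.1278265 ]
upper 138 ((-16.706111907958984, 83.98285675048828), (24.496753692626953, 34.97087860107422), 5.100754261016846) [-0.01679029  0.08374743  0.03790594]
upper 137 ((19.394304275512695, 84.41307830810547), (27.137775421142578, 35.26402282714844), 1.7307847738265991) [0.01805267 0.08410418 0.03768236]
lower [-0.04312055  0.06681987] [0.04478374 0.10563268] [0.06721084 0.10399196]
target [0.5088 0.2147 0.1   ] pos [ 0.2558 -0.5702  0.2266] tooltilt [-0.  0. -1.] shift cm [ 55.21 -61.25  12.67] turn 27.9 t 0.35
```

Call:
play_rows(increments="0 0 0 7 0.2;0 0 0 7 0.2;0 0 0 7 0.2;0 0 0 7 0.2;0 0 0 0 0.2", grip_force=12)

```text
clock: 0.77
position: [0.256, -0.5702, 0.2267]
ee_rot: [3.139, -0.114, -0.0]
force: [0.2, 1.2, -0.3]
width: 0.688
gripper_force: 0.0
```

Call:
play_rows(increments="1 -4 0 0 0.2;1 -4 0 0 0.2;1 -4 0 0 0.2;1 -4 0 0 0.2;1 -4 0 0 0.2")

```text
clock: 1.18
position: [0.3193, -0.3722, 0.2268]
ee_rot: [3.14, -0.098, 0.0]
force: [0.4, 0.2, -0.1]
width: 0.598
gripper_force: 0.0
```

Call:
play_rows(increments="1 -4 0 0 0.2;1 -4 0 0 0.2;1 -4 0 0 0.2;1 -4 0 0 0.2;1 -4 0 0 0.2")

```text
clock: 1.6
position: [0.3826, -0.176, 0.2271]
ee_rot: [3.139, -0.098, 0.001]
force: [1.6, 0.1, -0.7]
width: 0.599
gripper_force: 0.0
```

Call:
play_rows(increments="1 -4 0 0 0.2;1 -4 0 0 0.2;1 -4 0 0 0.2;1 -4 0 0 0.2;1 -4 0 0 0.2")

```text
clock: 2.02
position: [0.4459, 0.0203, 0.2271]
ee_rot: [3.14, -0.098, 0.002]
force: [1.7, -0.7, 0.4]
width: 0.603
gripper_force: 0.0
```

Call:
play_rows(increments="1 -4 0 0 0.2;1 -4 0 0 0.2;1 -4 0 0 0.2;1 -4 0 0 0.2;0 0 0 0 0.2")

```text
clock: 2.43
position: [0.497, 0.1845, 0.2271]
ee_rot: [-3.135, 0.084, -0.002]
force: [-0.1, 1.0, 0.4]
width: 0.597
gripper_force: 0.0
```

```bash
python3 -c "
from h import *
totool(-.017,.084,.06)"
```

```text
target [0.5093 0.2146 0.06  ] pos [0.497  0.1845 0.2271] tooltilt [ 0.002  0.005 -1.   ] shift cm [ 1.04 -2.98 16.73] turn 0.66 t 2.43
```

Call:
play_rows(increments="1 -3 0 0.5 0.2;0 0 4 0 0.2;0 0 4 0 0.2;0 0 4 0 0.2;0 0 3 0 0.2")

```text
clock: 2.85
position: [0.5073, 0.2041, 0.0741]
ee_rot: [3.139, -0.111, -0.002]
force: [-0.2, -0.0, 0.0]
width: 0.599
gripper_force: 0.0
```

Call:
play_rows(increments="0 0 0 0 0.2;0 0 0 0 0.2")

```text
clock: 3.02
position: [0.5075, 0.2042, 0.0761]
ee_rot: [3.138, -0.114, -0.004]
force: [0.5, 0.1, 0.7]
width: 0.597
gripper_force: 0.0
```

```bash
python3 -c "
from h import *
totool(-.017,.084,.023);print(arm.observe()['width'])"
```

```text
target [0.5093 0.2146 0.023 ] pos [0.5075 0.2042 0.0761] tooltilt [-0.003 -0.001 -1.   ] shift cm [ 0.12 -1.06  5.31] turn -0.43 t 3.02
0.5970424660781216
```

Call:
play_rows(increments="0.1 -1 0 -0.4 0.2;0 0 1.8 0 0.2;0 0 1.8 0 0.2;0 0 0 0 0.2;0 0 0 0 0.2")

```text
clock: 3.43
position: [0.5109, 0.2155, 0.0424]
ee_rot: [-3.139, 0.106, -0.002]
force: [0.3, -0.2, -0.3]
width: 0.6
gripper_force: 0.0
```

```bash
python3 -c "
from h import *
totool(-.017,.084,.023);print(arm.observe()['width'])"
```

```text
target [0.5093 0.2146 0.023 ] pos [0.5109 0.2155 0.0424] tooltilt [ 0.002  0.001 -1.   ] shift cm [-0.15  0.1   1.94] turn -0.13 t 3.43
0.5998619090409043
```

Call:
play_rows(increments="-0.1 0.1 0.9 0 0.2;0 0 1 0 0.2;0 0 0 0 0.2;0 0 0 0 -0.5;0 0 0 0 -0.5")

```text
clock: 3.85
position: [0.509, 0.2136, 0.0219]
ee_rot: [3.14, -0.108, -0.0]
force: [0.6, -0.7, 0.2]
width: 0.5
gripper_force: 0.0
```

Call:
play_rows(increments="0 0 0 0 -0.5;0 0 0 0 -0.5;0 0 0 0 -0.5")

```text
clock: 4.1
position: [0.5092, 0.2137, 0.022]
ee_rot: [-3.139, 0.108, -0.001]
force: [-0.9, 0.2, 0.9]
width: 0.393
gripper_force: 12.0
```

Call:
play_rows(increments="0 0 -1.5 0 -0.5;0 0 -2 0 -0.5;0 0 -2 0 -0.5;0 0 0 0 -0.5")

```text
clock: 4.43
position: [0.5109, 0.2147, 0.0802]
ee_rot: [-3.137, 0.108, -0.007]
force: [1.5, -0.1, -0.1]
width: 0.391
gripper_force: 12.0
```

```bash
python3 -c "
from h import *
p=vision.get_image('scene');save(p,'s1.png',(150,300,120,370),3)
totool(-.017,-.075,.078);print(arm.observe()['width'])"
```

```text
target [0.4989 0.056  0.078 ] pos [0.5103 0.2143 0.0786] tooltilt [ 0.003  0.002 -1.   ] shift cm [-0.04 15.87  0.03] turn -0.21 t 4.48
0.39110826652958647
```

View pics/s1.png

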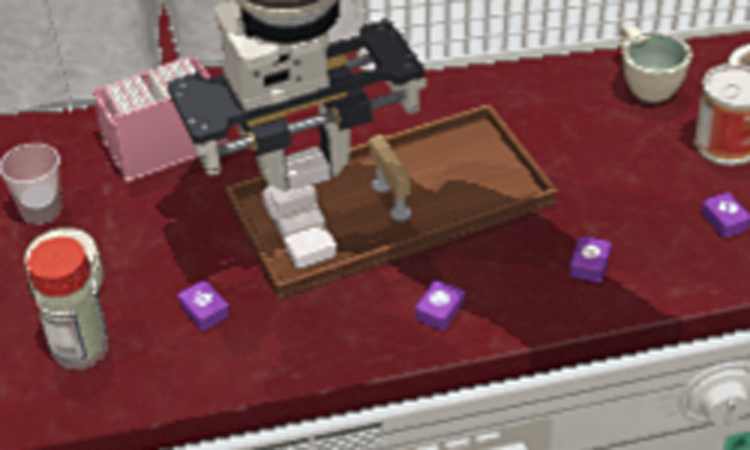

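The gripper holds one tablet (crop ~(310,165), width 36 mm), and the other four look undisturbed. I'll carry it to the empty end.

Call:
play_rows(increments="-0.2 3 0 0 -0.5;-0.2 3.5 0 0 -0.5;-0.2 3.5 0 0 -0.5;-0.2 3.5 0 0 -0.5;0 2.4 0 0 -0.5")

```text
clock: 4.9
position: [0.4884, 0.0518, 0.0758]
ee_rot: [3.138, -0.111, -0.003]
force: [0.2, -0.5, -1.5]
width: 0.392
gripper_force: 12.0
```

Call:
play_rows(increments="0 0 0 0 -0.5;0 0 2 0 -0.5;0 0 2 0 -0.5;0 0 0 0 -0.5;0 0 0 0 -0.5")

```text
clock: 5.32
position: [0.4889, 0.0557, 0.0358]
ee_rot: [3.139, -0.107, -0.005]
force: [-0.1, -0.2, 1.0]
width: 0.392
gripper_force: 12.0
```

```bash
python3 -c "
from h import *
totool(-.025,-.075,.006);print(arm.observe()['width'])"
```

```text
target [0.491  0.0565 0.006 ] pos [0.4889 0.0557 0.0358] tooltilt [-0.003 -0.    -1.   ] shift cm [ 0.21 -0.09  2.98] turn -0.16 t 5.32
0.3919312565170404
```

Call:
play_rows(increments="0 0 1.4 0 -0.5;0 0 1.1 0 -0.5;0 0 0.4 0 -0.5;0 0 0 0 -0.5;0 0 0 0 0.1")

```text
clock: 5.73
position: [0.4904, 0.0558, 0.0083]
ee_rot: [-3.14, 0.107, -0.001]
force: [1.0, -0.2, 0.4]
width: 0.426
gripper_force: 0.0
```

Call:
play_rows(increments="0 0 0 0 0.1;0 0 0 0 0.1;0 0 -1 0 0.1;0 0 -2.5 0 0.1;0 0 -3.5 0 0.1")

```text
clock: 6.15
position: [0.4883, 0.0552, 0.0776]
ee_rot: [3.139, -0.107, -0.007]
force: [0.1, -0.1, -0.3]
width: 0.549
gripper_force: 0.0
```

Call:
play_rows(increments="0.8 -3 0 0 0.2;0.8 -3.3 0 0 0.2;0.8 -3.3 0 0 0.2;0.8 -3.3 0 0 0.2;0.8 -2.9 0 0 0.2")

```text
clock: 6.57
position: [0.5413, 0.2128, 0.0792]
ee_rot: [-3.139, 0.107, -0.002]
force: [-0.6, 0.9, 0.3]
width: 0.598
gripper_force: 0.0
```

Call:
play_rows(increments="0 0 0 0 0.2;0 0 0 0 0.2")

```text
clock: 6.73
position: [0.5408, 0.2127, 0.0786]
ee_rot: [-3.139, 0.103, -0.001]
force: [0.1, -0.5, 0.1]
width: 0.6
gripper_force: 0.0
```

```bash
python3 -c "
from h import *
totool(.0187,.084,.022);print(arm.observe()['width'])
p=vision.get_image('top');W=world(p);T=tray(W)
k=(T[...,1]>-.12)&(T[...,1]<-.03)&(abs(T[...,0])<.058)&(W[...,2]>.012)&(W[...,2]<.045)
print(k.sum(),cv2.minAreaRect((T[k][:,:2]*1000).astype(np.float32)),np.percentile(W[k][:,2],[10,50,90]))
"
```

```text
target [0.5449 0.2123 0.022 ] pos [0.5408 0.2127 0.0786] tooltilt [ 0.001  0.001 -1.   ] shift cm [0.41 0.02 5.66] turn -0.01 t 6.73
0.5995021892286544Traceback (most recent call last):
  File "<string>", line 6, in <module>
    print(k.sum(),cv2.minAreaRect((T[k][:,:2]*1000).astype(np.float32)),np.percentile(W[k][:,2],[10,50,90]))
                                                                        ~~~~~~~~~~~~~^^^^^^^^^^^^^^^^^^^^^^
    return _quantile_unchecked(
        a, q, axis, out, overwrite_input, method, keepdims, weights)
    return _ureduce(a,
                    func=_quantile_ureduce_func,
    ...<5 lines>...
                    overwrite_input=overwrite_input,
                    method=method)
    r = func(a, **kwargs)
    result = _quantile(arr,
                       quantiles=q,
    ...<2 lines>...
                       out=out,
                       weights=wgt)
    slices_having_nans = np.isnan(arr[-1, ...])
                                  ~~~^^^^^^^^^
IndexError: index -1 is out of bounds for axis 0 with size 0
```

```bash
python3 -c "
from h import *
p=vision.get_image('scene');save(p,'s2.png',(150,300,120,370),3)"
```

```text
(no output)
```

View pics/s2.png

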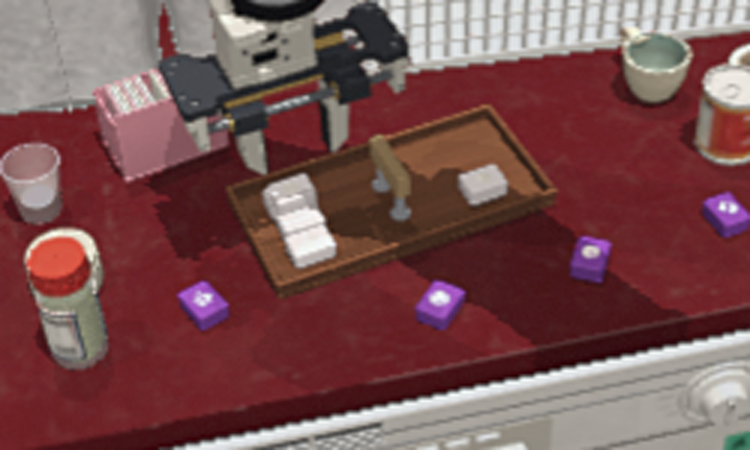

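The first tablet lies flat at the −y end (crop (482,184)), and the other upper one is still on top at (290,195). I'll pick that one now.

Call:
play_rows(increments="0.4 0 1 0 0.2;0 0 2 0 0.2;0 0 1.8 0 0.2;0 0 0 0 0.2;0 0 0 0 0.2")

```text
clock: 7.25
position: [0.5441, 0.2084, 0.0288]
ee_rot: [3.138, -0.11, -0.004]
force: [0.5, 1.0, 0.6]
width: 0.599
gripper_force: 0.0
```

```bash
python3 -c "
from h import *
totool(.0187,.084,.0225)"
```

```text
target [0.5449 0.2123 0.0225] pos [0.5441 0.2084 0.0288] tooltilt [-0.002 -0.002 -1.   ] shift cm [ 0.06 -0.4   0.63] turn -0.28 t 7.25
```

Call:
play_rows(increments="0 -0.3 0 0 0.2;0 0 0.6 0 0.2;0 0 0 0 -0.5;0 0 0 0 -0.5;0 0 0 0 -0.5")

```text
clock: 7.67
position: [0.5452, 0.2132, 0.024]
ee_rot: [-3.14, 0.108, -0.001]
force: [0.6, 0.5, 0.2]
width: 0.435
gripper_force: 0.1
```

Call:
play_rows(increments="0 0 0 0 -0.5;0 0 0 0 -0.5")

```text
clock: 7.83
position: [0.5452, 0.2132, 0.0241]
ee_rot: [-3.14, 0.108, -0.001]
force: [0.5, 0.7, 1.3]
width: 0.389
gripper_force: 12.0
```

Call:
play_rows(increments="0 0 -1.5 0 -0.5;0 0 -2 0 -0.5;0 0 -2.2 0 -0.5;0 0 0 0 -0.5")

```text
clock: 8.17
position: [0.5472, 0.2143, 0.0846]
ee_rot: [-3.137, 0.108, -0.008]
force: [0.5, 0.6, -0.1]
width: 0.389
gripper_force: 12.0
```

Call:
play_rows(increments="0.1 3 0 0 -0.5;0.1 3.5 0 0 -0.5;0.1 3.5 0 0 -0.5;0.1 3.5 0 0 -0.5;0.1 2.3 0 0 -0.5")

```text
clock: 8.58
position: [0.5385, 0.051, 0.0804]
ee_rot: [3.138, -0.112, -0.001]
force: [0.1, -0.2, -0.3]
width: 0.393
gripper_force: 12.0
```

Call:
play_rows(increments="0 0 0 0 -0.5;0 0 1.5 0 -0.5;0 0 1.5 0 -0.5;0 0 0 0 -0.5;0 0 0 0 -0.5")

```text
clock: 9.0
position: [0.5385, 0.0554, 0.0502]
ee_rot: [3.14, -0.107, -0.003]
force: [0.1, 0.8, 0.3]
width: 0.391
gripper_force: 12.0
```

```bash
python3 -c "
from h import *
totool(.024,-.075,.006);print(arm.observe()['width'])"
```

```text
target [0.5399 0.0533 0.006 ] pos [0.5385 0.0554 0.0502] tooltilt [-0.002 -0.    -1.   ] shift cm [0.16 0.2  4.42] turn -0.17 t 9.0
0.39125650978786153
```

Call:
play_rows(increments="0.1 0.1 1.5 0 -0.5;0 0 1.5 0 -0.5;0 0 0.8 0 -0.5;0 0 0.4 0 -0.5;0 0 0 0 -0.5")

```text
clock: 9.42
position: [0.5398, 0.0543, 0.0085]
ee_rot: [3.14, -0.107, -0.001]
force: [1.1, 0.1, 0.3]
width: 0.392
gripper_force: 12.0
```

Call:
play_rows(increments="0 0 0 0 0.1;0 0 0 0 0.1;0 0 0 0 0.1;0 0 -1 0 0.1;0 0 -3 0 0.1")

```text
clock: 9.83
position: [0.5377, 0.0535, 0.0469]
ee_rot: [3.139, -0.108, -0.009]
force: [0.4, -0.1, -0.0]
width: 0.552
gripper_force: 0.0
```

Call:
play_rows(increments="0 0 -4 0 0.1;-2 3 -3 0 0.1;-3 3 0 0 0.1;-3 3 0 0 0.1;-3 3 0 0 0.1")

```text
clock: 10.25
position: [0.4254, -0.0543, 0.1168]
ee_rot: [3.139, -0.107, 0.004]
force: [-0.5, -1.5, 0.1]
width: 0.553
gripper_force: 0.0
```

Call:
play_rows(increments="0 4 0 0 0.1;0 4 0 0 0.1;0 4 0 0 0.1;0 4 0 0 0.1;0 0 0 0 0.1")

```text
clock: 10.67
position: [0.414, -0.2215, 0.1165]
ee_rot: [3.135, -0.123, 0.002]
force: [-0.4, -0.1, -0.5]
width: 0.552
gripper_force: 0.0
```

```bash
cat > chk.py <<'E'
from h import *
p=vision.get_image('top');W=world(p);T=tray(W)
k=((abs(T[...,1])<.122)&(abs(T[...,0])<.058)&(W[...,2]>.013)&(W[...,2]<.046)&(p["frame"].min(-1)>130)).astype(np.uint8)
n,l,s,c=cv2.connectedComponentsWithStats(k)
for i in range(1,n):
    if s[i,4]>12:
        q=T[l==i];print(s[i,4],cv2.minAreaRect((q[:,:2]*1000).astype(np.float32)),np.percentile(q[:,2],[10,50,90]).round(4))
hp=(abs(T[...,0])<.05)&(abs(T[...,1])<.025)&(W[...,2]>.048)&(W[...,2]<.07)
print("handle",hp.sum(),cv2.minAreaRect((T[hp][:,:2]*1000).astype(np.float32)) if hp.any() else 0)
totool(0,0,.11)
import sys
save(p,sys.argv[1],(150,240,180,310),6)
E
python3 chk.py t1.png
```

```text
132 ((31.760181427001953, 85.15829467773438), (35.55591583251953, 26.477252960205078), 88.49400329589844) [0.0174 0.0203 0.0231]
134 ((23.825511932373047, -76.18699645996094), (36.02823257446289, 26.575828552246094), 89.18856048583984) [0.0176 0.0206 0.0234]
132 ((0.8246898651123047, 85.18760681152344), (27.026866912841797, 35.60786056518555), 0.6649343371391296) [0.0177 0.0204 0.0228]
136 ((-29.60892105102539, 87.79051208496094), (26.999977111816406, 35.27653503417969), 1.9289472103118896) [0.0181 0.0206 0.0229]
130 ((-24.91941261291504, -77.86460876464844), (27.2814884185791, 32.23088073730469), 4.36925745010376) [0.0182 0.0205 0.0232]
handle 109 ((0.046848297119140625, -0.30664873123168945), (58.415992736816406, 12.075318336486816), 0.02163773402571678)
target [0.5208 0.1297 0.11  ] pos [ 0.4146 -0.2175  0.1163] tooltilt [ 0.001 -0.002 -1.   ] shift cm [  7.94 -35.43   0.57] turn -0.63 t 10.72
```

View pics/t1.png

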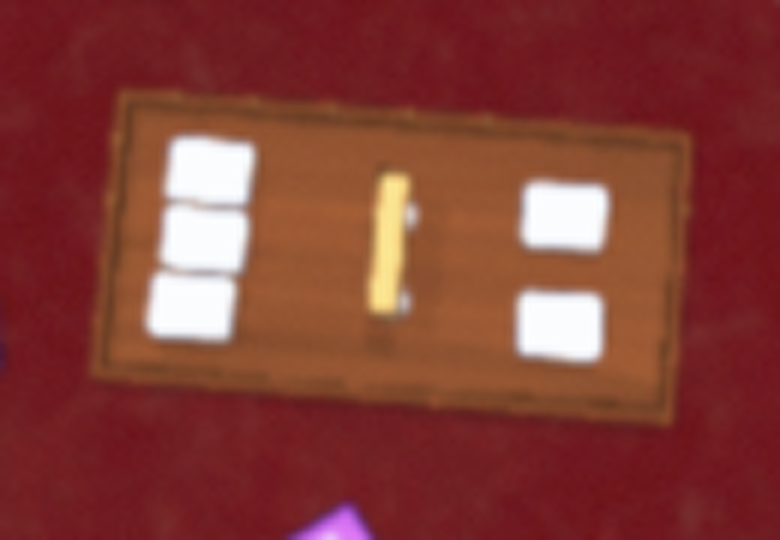

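All five tablets lie flat: three at the +y end around (205,240) and two at the −y end around (562,215) and (560,326). The tray hasn't moved. Next I grasp the handle.

Call:
play_rows(increments="0.9 -3.9 0 0 0.1;0.9 -3.9 0 0 0.1;0.9 -3.9 0 0 0.1;0.9 -3.9 0 0 0.1;0.9 -3.9 0 0 0.1")

```text
clock: 11.13
position: [0.4737, -0.0186, 0.1163]
ee_rot: [-3.14, 0.107, -0.001]
force: [0.2, -0.4, -0.8]
width: 0.55
gripper_force: 0.0
```

Call:
play_rows(increments="0.9 -3.9 0 0 0.1;0.9 -3.9 0 0 0.1;0.9 -3.9 0 0 0.1;0.7 -3.5 0 0 0.1;0 0 0 0 0.1")

```text
clock: 11.55
position: [0.5185, 0.1383, 0.1169]
ee_rot: [-3.134, 0.091, -0.004]
force: [-0.7, 0.1, 0.6]
width: 0.551
gripper_force: 0.0
```

```bash
python3 -c "
from h import *
totool(0,0,.025);print(arm.observe()['width'])"
```

```text
target [0.5208 0.1297 0.025 ] pos [0.5185 0.1383 0.1169] tooltilt [ 0.003  0.006 -1.   ] shift cm [0.26 0.9  9.18] turn 0.4 t 11.55
0.5512408299758678
```

Call:
play_rows(increments="0 0 1 0 0.1;0 0 0 0 0.1;0 0 0 0 0.1")

```text
clock: 11.8
position: [0.5168, 0.1264, 0.1048]
ee_rot: [3.138, -0.109, -0.003]
force: [-0.6, -0.8, -0.6]
width: 0.551
gripper_force: 0.0
```

```bash
python3 -c "
from h import *
totool(0,0,.025)"
```

```text
target [0.5208 0.1297 0.025 ] pos [0.5168 0.1264 0.1048] tooltilt [-0.002 -0.001 -1.   ] shift cm [ 0.39 -0.37  7.98] turn -0.25 t 11.8
```

Call:
play_rows(increments="0.3 -0.4 1.5 -0.2 0.1;0 0 1.5 0 0.1;0 0 1.5 0 0.1;0 0 0 0 0.1;0 0 0 0 0.1")

```text
clock: 12.22
position: [0.5205, 0.1301, 0.0602]
ee_rot: [3.139, -0.105, -0.003]
force: [-1.1, -0.2, 0.3]
width: 0.551
gripper_force: 0.0
```

```bash
python3 -c "
from h import *
totool(0,0,.025)"
```

```text
target [0.5208 0.1297 0.025 ] pos [0.5205 0.1301 0.0602] tooltilt [-0.002 -0.001 -1.   ] shift cm [0.04 0.03 3.52] turn -0.09 t 12.22
```

Call:
play_rows(increments="0 0 1.2 0 0.1;0 0 1.2 0 0.1;0 0 1 0 0.1;0 0 0 0 0.1;0 0 0 0 0.1")

```text
clock: 12.63
position: [0.5211, 0.1312, 0.0266]
ee_rot: [3.14, -0.103, -0.001]
force: [-0.7, -0.8, -0.5]
width: 0.547
gripper_force: 0.0
```

Call:
play_rows(increments="0 0 0 0 -0.3;0 0 0 0 -0.6;0 0 0 0 -1;0 0 0 0 -1;0 0 0 0 -1", grip_force=25)

```text
clock: 13.05
position: [0.5214, 0.1315, 0.0267]
ee_rot: [-3.14, 0.102, -0.001]
force: [-1.0, -0.4, 0.3]
width: 0.231
gripper_force: 0.0
```

Call:
play_rows(increments="0 0 0 0 -1;0 0 0 0 -1;0 0 0 0 -1;0 0 0 0 -1;0 0 0 0 -1", grip_force=50)

```text
clock: 13.47
position: [0.5213, 0.1315, 0.0264]
ee_rot: [3.14, -0.103, 0.0]
force: [0.8, -0.5, 1.7]
width: 0.128
gripper_force: 50.0
```

```bash
python3 -c "
from h import *
totool(0,0,.025);print(arm.observe()['width'],arm.observe()['force'],arm.observe()['ft_torque'])"
```

```text
target [0.5208 0.1297 0.025 ] pos [0.5213 0.1315 0.0264] tooltilt [ 0. -0. -1.] shift cm [-0.03  0.18  0.14] turn 0.0 t 13.47
0.12825327494693115 [ 0.81239185 -0.50164642  1.67749718] [-0.02459206  0.1201397  -0.04804281]
```

Width 0.128 of 92 mm is 12 mm, so the handle is gripped. I'll lift gently.

Call:
play_rows(increments="0 0 -0.2 0 -1;0 0 -0.4 0 -1;0 0 -0.5 0 -1;0 0 -0.6 0 -1;0 0 -0.6 0 -1")

```text
clock: 13.88
position: [0.5211, 0.1314, 0.0499]
ee_rot: [3.14, -0.102, -0.0]
force: [0.4, 0.1, -4.6]
width: 0.129
gripper_force: 50.0
```

Call:
play_rows(increments="0 0 -0.7 0 -1;0 0 -0.7 0 -1;0 0 -0.7 0 -1;0 0 -0.7 0 -1;0 0 -0.7 0 -1")

```text
clock: 14.3
position: [0.5212, 0.1315, 0.0852]
ee_rot: [3.14, -0.102, 0.0]
force: [-0.3, 0.7, -4.9]
width: 0.126
gripper_force: 50.0
```

Call:
play_rows(increments="0 0 -0.8 0 -1;0 0 -0.8 0 -1;0 0 -0.8 0 -1;0 0 -0.8 0 -1;0 0 -0.8 0 -1")

```text
clock: 14.72
position: [0.5212, 0.1315, 0.1252]
ee_rot: [3.14, -0.102, 0.0]
force: [-0.3, 0.1, -5.7]
width: 0.127
gripper_force: 50.0
```

Call:
play_rows(increments="0 0 -0.8 0 -1;0 0 -0.8 0 -1;0 0 -0.7 0 -1;0 0 -0.5 0 -1;0 0 -0.3 0 -1")

```text
clock: 15.13
position: [0.5215, 0.1316, 0.1562]
ee_rot: [-3.14, 0.102, -0.001]
force: [-0.1, -0.1, -4.7]
width: 0.129
gripper_force: 50.0
```

Call:
play_rows(increments="0 0 0 0 -1;0 0 0 0 -1;0 0 0 0 -1;0 0 0 0 -1;0 0 0 0 -1")

```text
clock: 15.55
position: [0.521, 0.1314, 0.155]
ee_rot: [3.14, -0.102, -0.001]
force: [-0.9, -0.3, -5.1]
width: 0.125
gripper_force: 50.0
```

```bash
python3 -c "
from h import *
p=vision.get_image('scene');save(p,'s3.png',(110,290,120,370),3);W=world(p)
totool(0,0,.025);s=arm.observe();print(s['width'],s['force'],s['dq'].round(3))
t=W[cut_out('tray',p)[0]['mask']];t=t[(t[:,2]>.05)&(t[:,2]<.16)]
for i in range(3):
    A=np.c_[t[:,:2],np.ones(len(t))];k=np.linalg.lstsq(A,t[:,2],rcond=None)[0];r=abs(t[:,2]-A@k);t=t[r<np.percentile(r,70)]
print(len(t),k[:2],np.median(t[:,2]))
"
```

```text
target [0.5208 0.1297 0.025 ] pos [0.521  0.1314 0.1551] tooltilt [-0.001 -0.    -1.   ] shift cm [-1.000e-02  1.700e-01  1.301e+01] turn 0.01 t 15.6
0.1268595333504456 [ 0.63135886  0.96992805 -4.40048315] [ 0.001 -0.003 -0.    -0.003  0.001  0.    -0.   ]
1008 [-0.00946682  0.00162951] 0.13371598202004709
```

View pics/s3.png

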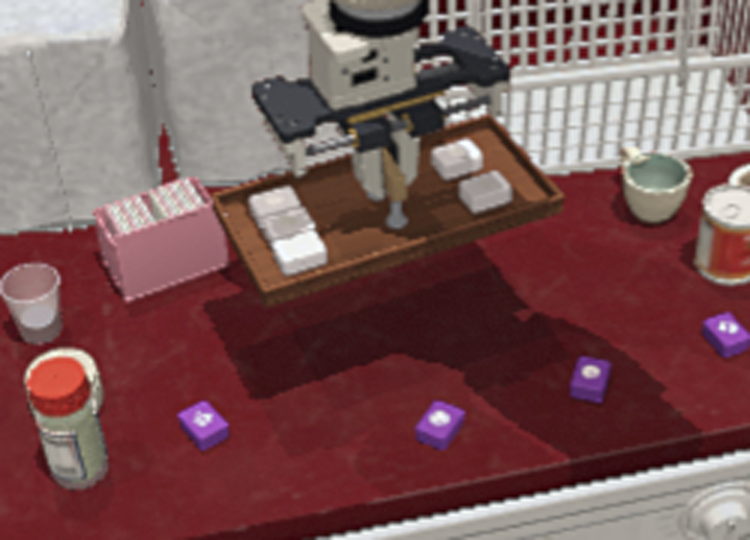

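The tray hangs level with its underside about 13 cm up. Three tablets lie flat on the left at (275–300, 205–250) and two on the right at (457,158) and (485,192), and the bystanders haven't moved.

```bash
python3 -c "
from cell import job
print(job.sign_off())"
```

```text
the job is handed in; nothing more can be done
None
```

I handed the job in with the tray held level and still about 13 cm up, three tablets lying flat on one side of the handle and two on the other, and nothing else on the counter moved; the sign-off returned no verdict.

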